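# Clamp the gas cylinder in the camp kitchen's cradle

### The arm

A 6-joint arm with a two-finger parallel gripper is mounted at the origin on the work surface. World frame = base frame: x ahead of the robot, y to its left, z up, the work surface at z = 0. Lengths are in m, angles in rad, forces in N, time in s.
With the tool pointing down it reaches from about 0.3 to 0.875 m from the base axis. Payload 6.4 kg.
Tool frame: the origin (TCP) lies on the centre line of the jaws, within the pads' length; the fingertips stand 17 mm ahead of it and the grasp point (between the pads) lies 2 mm behind it; z points along the fingers, x is the direction in which the jaws open and shut, and the axes are right-handed (so a half turn about z gives the same grasp; the last joint's range is limited). The gripper opens to 85 mm and grips with 20 to 120 N. Pads are 22 mm wide; open, the fingers measure 114 mm over their backs; the gripper's body (76 mm by 85 mm) begins 54 mm behind the grasp point. The pads swing forward as they close: fully open they stand 13 mm farther back than shut.
Start: joints at [-1.314, 0.181, 1.607, -0, 1.354, -0.206], TCP at [0.257, -0.515, 0.248] pointing down, gripper open.
Joint ranges: [-2.99, 2.99], [-0.89, 2.07], [0.3, 2.58], [-1.14, 4.28], [0, 2.63], [-3.12, 3.12]. Speed limits (rad/s): [2.57, 2.57, 3.01, 3.14, 3.14, 3.14].

### API

Orientations are given as a unit quaternion [w, x, y, z].
In Python, from bench import ctrl gives the robot as it stands.
- The arm moves only by the tool servo_tool, never from a script. Its argument "increments" is text: rows parted by semicolons, each of 5 numbers parted by spaces: the shift along the tool's x, y, z in cm, then the turn about the tool's z in rad, then the opening, from 0 (shut) to 1 (fully open). In form: dx dy dz yaw gripper; .... A call has 1 to 10 rows; each row shifts and turns the commanded pose from where the row before left it, along the tool's axes as they then stand; what a row does not reach is not made up. A row lasts 1/8 s, in which the tool goes at most 62.5 mm and 10.7 degrees, less where a joint would pass 70% of its speed; a pose out of reach is approached as far as the arm can. A call is refused whole if a number of a shift passes 6.25 or a number of a turn 0.188, either way. A call with a gripper value outside its range is refused whole. The fingers move at their own pace and stop on an object; the grip force is fixed at half the most. Time passes only in rows, so rows that do not move let the fingers close. It gives the time, the measured TCP pose, the force and the opening at its end, in the units of the state.
- ctrl.get_obs(): the state, without advancing time (a new reading comes with each control period).
- ctrl.camera(name): name is "scene" or "top" or "wrist"; returns (picture, depth): 384x512x3 uint8, red, green, blue; 384x512 float32, m along the optical axis (not along the pixel's ray), 0 where there is no reading.
- ctrl.camera_params(name): a dict with "mtx" (3x3 intrinsics, pixels), "position" and "attitude" of the camera in the world; the wrist camera has in their place "tool_from_camera" (4x4, takes a point from camera to tool coordinates, whose origin is the TCP and whose axes are the tool frame's). Camera axes: x right, y down, z forward; pixel columns grow to the right and rows downward; lengths in m; the calibration is good to about 2 mm. A picture is of the moment at which its call begins: read the wrist's pose just before it. camera_params takes no time and is no camera call.
- ctrl.hand_in(): hands the job in, once; it reports no verdict.
The state is a dict: "time_s": time; "q": joint angles; "dq": joint speeds; "joint_efforts": joint torques, N m; "eef_pos": TCP position; "eef_rot": TCP orientation; "wrist_force": force on the tool from outside, world axes, zero at the start; "torque": the same for the moment, N m; "opening": opening from 0.0 (shut) to 1.0 (fully open).
Only numpy, scipy, OpenCV 4.12 (cv2) and the standard library are available. Lean on these libraries where they do the work, as an engineer would, in place of code of your own. Each camera call takes 0.05 s, during which the arm holds its last target.

### The job

Stand the larger of the two gas cylinders upright on the bed of the clamping cradle, between its jaw and its backstop, and let go of it. Then take the crank by its free-spinning grip and wind it steadily clockwise (seen from above), never letting go on the way, until the jaw holds the cylinder snugly against the backstop: stop as soon as you feel the crank tighten by a few newtons, without forcing it, and only then let go. Leave everything else on the table where it is.

Things in the scene. Friction and masses are not known exactly. Their poses are not given: they have to be found in the camera images.
- cradle: Steel clamping cradle fixed to the table, 330 mm long, 104 mm wide. Origin: on the table under the crank's vertical axis; x runs level along the bed from the crank towards the backstop, z up. A grey gear box 78 mm high stands at x = -50 to 38 mm, the crank on top. From there two rails, 38 mm high and 72 mm apart inside, run along the bed.
- bed (a point): Place for the cylinder: point on the bed's floor, 12 mm above the table, on its middle line, 138 mm along the cradle's x axis. It lies between jaw and backstop, two steel plates across the bed, tops 62 mm above the table. The backstop is fixed, pinned anew each time: its face is at cradle x = 182 to 198 mm and is not measured, so where the jaw tightens must be felt.
- crank (a joint): Crank angle in rad (0 to 28), growing clockwise seen from above; starts at 0 to 3.5. At 0 the arm points along the cradle's x axis, so the grip stands at 50 mm * (cos q, -sin q) in the cradle's x, y. Each rad moves the jaw 3 mm towards the backstop. Free turning takes about 2 N at the grip; it stays where it is left. It tightens at 13 to 19 rad.
- crank_axis (a point): Point on the crank's axis at the grip's mid height, 121 mm above the table. How it tightens: once the cylinder is caught, the load along the grip's circle climbs by about 7 N per rad; 1 N there makes 17 N on the jaw. Snug is 3 to 5 N above the free load; over 150 N on the jaw (9 N above) is forced. When let go, a tight crank springs back a little and stays snug.
- grip: The crank's grip: upright black sleeve, 24 mm in diameter and 50 mm long, that spins freely on its pin, 50 mm from the crank's axis. Origin half-way up it, at 121 mm above the table; its foot is at 96 mm, the top of the flat crank arm under it at 93 mm. It can be held without turning the hand while the crank goes round.
- jaw: The moving jaw: steel plate across the bed, 22 mm thick with its spring-backed carriage, 70 mm wide, top at 62 mm above the table. Origin at the foot of its pressing face, on the bed; the face looks along the cradle's x axis. It slides along that axis only, driven by the crank: its face is at cradle x = 82 mm + 3 mm per rad of the crank, less up to 3 mm that its springs give when tight.
- cylinder_center (a point): Centre (half-way up) of the larger orange gas cylinder: upright, 60 mm in diameter, 140 mm high in all, straight up to 122 mm, above that a shoulder and a brass valve 18 mm wide; 0.3 to 0.65 kg. Starts standing on the table. z axis up along the cylinder. Standing on the bed its centre is 82 mm above the table.
- spare_center (a point): Centre (half-way up) of the smaller, spare gas cylinder: orange too, 46 mm in diameter, 105 mm high, upright on the table. To be left alone.
- mug: White mug, 76 mm wide, 85 mm high. Origin under its centre. Bystander, leave alone.
- bowl: Steel bowl, 140 mm wide, 50 mm high. Origin under its centre. Bystander.
- spatula: Spatula lying flat. Bystander.
- spoon: Spoon lying flat. Bystander.
- matches: Match box, 55 x 37 x 16 mm. Bystander.
- sauce: Green sauce bottle, 56 mm wide, 170 mm high, upright. Origin under its centre. Bystander.
- wrench: Steel wrench lying flat, about 160 mm long. Bystander.
Things that resemble listed ones, but are neither listed nor needed, are in the scene too. What is shaped like the part that bears cylinder_center but blue is not meant.

How it is judged:
On the way, in this order (a step that is already met when the one before it is completed fails the run):
1. the larger cylinder stands upright on the bed between jaw and backstop, let go, the crank not yet wound (x of cylinder_center in the frame of cradle between 0.1 and 0.18 m and y of cylinder_center in the frame of cradle between -0.012 and 0.012 m and z of cylinder_center in the frame of cradle between 0.074 and 0.09 m and angle between cylinder_center's own z axis and vertical below 0.1 rad and contact force between the fingers and cylinder below 0.2 N and value of joint crank below 6 rad), for 0.2 s.
2. the crank is being wound by its grip (x of cylinder_center in the frame of cradle between 0.1 and 0.18 m and y of cylinder_center in the frame of cradle between -0.012 and 0.012 m and z of cylinder_center in the frame of cradle between 0.074 and 0.09 m and angle between cylinder_center's own z axis and vertical below 0.1 rad and value of joint crank above 9 rad and contact force between the fingers and grip above 1 N), for 0.05 s.
3. the jaw holds the cylinder snugly (over 15 N) (x of cylinder_center in the frame of cradle between 0.1 and 0.18 m and y of cylinder_center in the frame of cradle between -0.012 and 0.012 m and z of cylinder_center in the frame of cradle between 0.074 and 0.09 m and angle between cylinder_center's own z axis and vertical below 0.1 rad and contact force between jaw and cylinder above 15 N), for 0.2 s.
At the end, for the whole second after the job is handed in: The larger cylinder stands upright (within 0.1 rad) on the bed between jaw and backstop, within 12 mm of the bed's middle line; the jaw presses it against the backstop with over 15 N; crank and cylinder at rest (all of step 3 and linear speed of cylinder below 0.02 m/s and velocity of joint crank between -0.2 and 0.2 rad/s); the robot touches nothing.
It fails at once if the cylinder is forced: the jaw presses it with over 150 N (contact force between jaw and cylinder above 150 N).
It fails at once if the grip is let go on the way: crank past 6 rad, jaw not yet pressing with 10 N, and the fingers off the grip (value of joint crank above 6 rad and contact force between jaw and cylinder below 10 N and contact force between the fingers and grip below 0.2 N).
It fails at once if the crank is whirled, faster than about a turn a second (velocity of joint crank above 6.5 rad/s).
It fails at once if another thing on the table is moved by over 30 mm (distance of any of spare_center, mug, bowl, spatula, spoon, matches, sauce, wrench from where it was at the start of the episode above 0.03 m).
It also fails if it takes over 72 s, if anything falls off the work surface, if the arm or the gripper's body presses on something with over 40 N, if the wrist force passes 120 N, or if a joint passes its speed limit or range.

## Working session

There is one attempt and no reset: what is moved stays moved. The work goes in short steps, Python scripts to look and compute and a tool call to move; the robot and the scene stay as the last step left them, time stands still between calls to the robot, and variables do not carry over. Pictures are saved under pics/ and viewed, and the job is handed in when it is done.

Besides the shell and the picture viewer there is one more tool, called after "Call:" as a command line: name --argument value ..., lists and objects as JSON in quotes. servo_tool: Moves the arm, as the interface text tells. Its arguments: {"type":"object","properties":{"increments":{"type":"string"}},"required":["increments"]}

```bash
ls; mkdir -p pics
python3 - <<'E'
from bench import ctrl
import cv2,numpy as np
o=ctrl.get_obs()
for k,v in o.items(): print(k,np.round(v,4))
for n in ("scene","top"):
    p=ctrl.camera_params(n); print(n,p)
    im,d=ctrl.camera(n)
    cv2.imwrite(f"pics/{n}0.png",im[:,:,::-1]); np.save(f"pics/{n}0_d.npy",d); np.save(f"pics/{n}0_i.npy",im)
print(ctrl.camera_params("wrist"))
E
```

```text
pics
time_s 0.0
q [-1.3143  0.1815  1.608  -0.      1.3538 -0.2063]
dq [-0.0007  0.0016 -0.001  -0.0003  0.0022 -0.0001]
joint_efforts [ 1.00000e-04 -4.44881e+01 -3.51335e+01 -4.00000e-04  9.10000e-03
  0.00000e+00]
eef_pos [ 0.2566 -0.514   0.2474]
eef_rot [-6.000e-04  8.504e-01 -5.261e-01 -6.000e-04]
wrist_force [0.1928 0.0609 0.5499]
torque [-0.0262 -0.0124  0.0513]
opening 0.9978
scene {'mtx': array([[401.55012893,   0.        , 257.81744466],
       [  0.        , 401.55012893, 198.82271768],
       [  0.        ,   0.        ,   1.        ]]), 'position': array([ 1.41409786, -0.25634235,  0.9932022 ]), 'attitude': array([-0.30883129,  0.74793298,  0.54252587, -0.22557741])}
top {'mtx': array([[432.75961742,   0.        , 253.26519088],
       [  0.        , 432.75961742, 187.93924435],
       [  0.        ,   0.        ,   1.        ]]), 'position': array([0.41514627, 0.00388333, 1.28358573]), 'attitude': array([-0.04512289,  0.71522041, -0.69639991,  0.03809004])}
{'mtx': array([[297.32358702,   0.        , 253.39161924],
       [  0.        , 297.32358702, 191.24914123],
       [  0.        ,   0.        ,   1.        ]]), 'tool_from_camera': array([[ 9.99999452e-01,  3.78757299e-04,  9.75863399e-04,
        -3.64627017e-04],
       [-6.69661567e-04,  9.47995408e-01,  3.18283297e-01,
        -8.20286925e-02],
       [-8.04561900e-04, -3.18283776e-01,  9.47995143e-01,
        -1.24925670e-01],
       [ 0.00000000e+00,  0.00000000e+00,  0.00000000e+00,
         1.00000000e+00]])}
```

View pics/scene0.png

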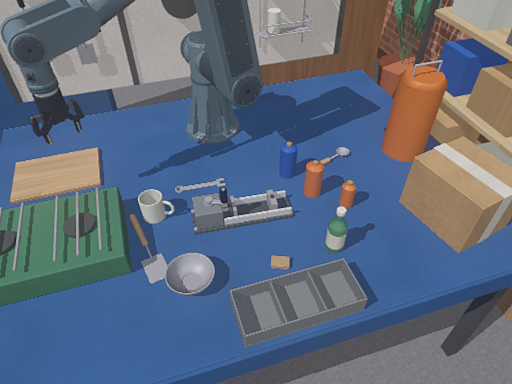

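View pics/top0.png

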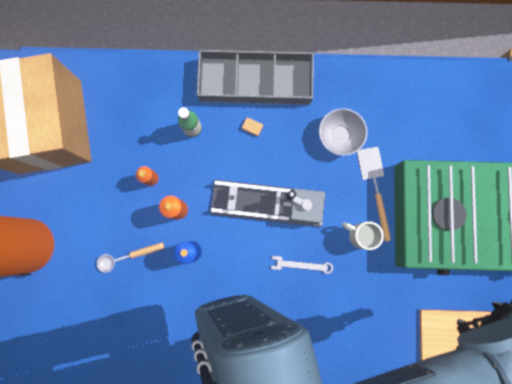

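The scene shows the larger orange cylinder at (314,180) and the spare at (348,193). The blue decoy is at (288,160), and the cradle spans (190–292, 190–228). In the top view the cylinder is at (172,207), the spare at (146,176) and the crank grip near (291,195).

```bash
cat > h.py <<'E'
import numpy as np,cv2
from scipy.spatial.transform import Rotation as R
from bench import ctrl
def rot(q): return R.from_quat([q[1],q[2],q[3],q[0]]).as_matrix()
def cam(n,o=None):
    p=ctrl.camera_params(n); K=p["mtx"]
    if n=="wrist":
        T=p["tool_from_camera"]; Rt=rot(o["eef_rot"])
        return K,Rt@T[:3,:3],Rt@T[:3,3]+o["eef_pos"]
    return K,rot(p["attitude"]),p["position"]
def ray(c,u,v,z):
    K,Rm,t=c; d=Rm@np.linalg.inv(K)@np.array([u,v,1.]); return t+d*(z-t[2])/d[2]
def cloud(c,d):
    K,Rm,t=c; v,u=np.indices(d.shape); P=np.stack([(u-K[0,2])/K[0,0]*d,(v-K[1,2])/K[1,1]*d,d],-1)
    return P@Rm.T+t
def proj(c,X):
    K,Rm,t=c; x=K@(Rm.T@(np.asarray(X)-t)); return x[:2]/x[2]
E
python3 - <<'E'
from h import *
im=np.load("pics/top0_i.npy"); d=np.load("pics/top0_d.npy"); c=cam("top"); P=cloud(c,d)
print("table z",np.median(P[150:300,100:140,2]))
hsv=cv2.cvtColor(im,cv2.COLOR_RGB2HSV)
m=((hsv[...,0]<14)&(hsv[...,1]>150)&(hsv[...,2]>90)).astype(np.uint8)
n,l,s,ce=cv2.connectedComponentsWithStats(m)
for i in range(1,n):
    if s[i,4]>60:
        X=P[(l==i)]; print(s[i],ce[i],"med",np.round(np.median(X,0),4),"zmax",X[:,2].max())
for (u,v,n) in ((291,195,'grip'),(305,206,'hub')): print(n,P[v-3:v+4,u-3:u+4,2].round(3))
a=cv2.resize(im[160:250,120:340],None,fx=3.6,fy=3.6,interpolation=cv2.INTER_CUBIC); cv2.imwrite("pics/topz.png",a[:,:,::-1])
# side views
im2=np.load("pics/scene0_i.npy");a=cv2.resize(im2[140:250,170:370],None,fx=4,fy=4,interpolation=cv2.INTER_CUBIC); cv2.imwrite("pics/scz.png",a[:,:,::-1])
c2=cam("scene");P2=cloud(c2,np.load("pics/scene0_d.npy"))
hsv=cv2.cvtColor(im2,cv2.COLOR_RGB2HSV)
m=((hsv[...,0]<14)&(hsv[...,1]>150)&(hsv[...,2]>90)).astype(np.uint8)
n,l,s,ce=cv2.connectedComponentsWithStats(m)
for i in range(1,n):
    if s[i,4]>60:
        X=P2[(l==i)]; print("scene",s[i],ce[i],"med",np.round(np.median(X,0),4),"zmax",X[:,2].max())
# fit circle to cylinder wall from scene depth
E
```

```text
table z 0.0009647839337717512
[137 168  20  15 171] [147.43274854 175.53216374] med [0.583  0.3135 0.0908] zmax 0.10258181975534253
[160 197  26  20 293] [172.53583618 208.11945392] med [0.4888 0.2328 0.1259] zmax 1.2835857250774274
[   0  217   53   59 2540] [ 22.91417323 245.27322835] med [0.3837 0.6082 0.1535] zmax 1.2835857250774274
grip [[0.145 0.147 0.144 0.15  0.146 0.146 0.149]
 [0.141 0.145 0.153 0.149 0.15  0.149 0.146]
 [0.145 0.146 0.144 0.151 0.148 0.149 0.146]
 [0.143 0.147 0.145 0.151 0.15  0.148 0.144]
 [0.145 0.147 0.15  0.147 0.148 0.15  0.146]
 [0.131 0.146 0.153 0.145 0.146 0.149 0.146]
 [0.115 0.128 0.136 0.141 0.145 0.137 0.093]]
hub [[0.099 0.097 0.099 0.099 0.1   0.1   0.1  ]
 [0.098 0.097 0.096 0.097 0.099 0.097 0.101]
 [0.097 0.102 0.103 0.099 0.094 0.103 0.102]
 [0.089 0.1   0.097 0.094 0.098 0.1   0.099]
 [0.085 0.097 0.099 0.093 0.1   0.094 0.098]
 [0.083 0.084 0.092 0.1   0.097 0.093 0.102]
 [0.079 0.083 0.089 0.085 0.079 0.085 0.082]]
scene [ 382   66   65   95 3980] [413.28266332 112.03316583] med [0.4321 0.6354 0.212 ] zmax 0.9932021993847286
scene [307 162  16  12  62] [314.87096774 165.77419355] med [0.5034 0.2318 0.1309] zmax 0.9932021993847286
```

View pics/topz.png

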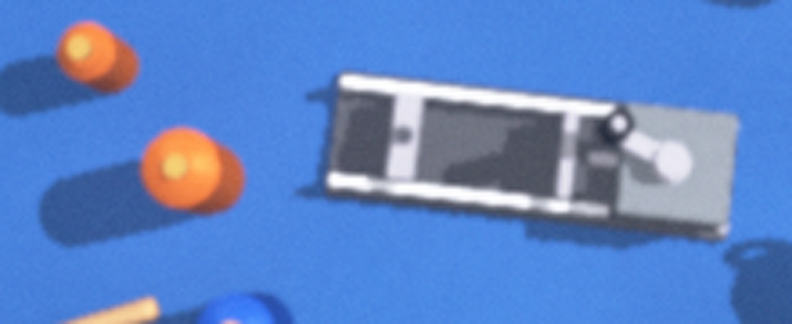

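View pics/scz.png

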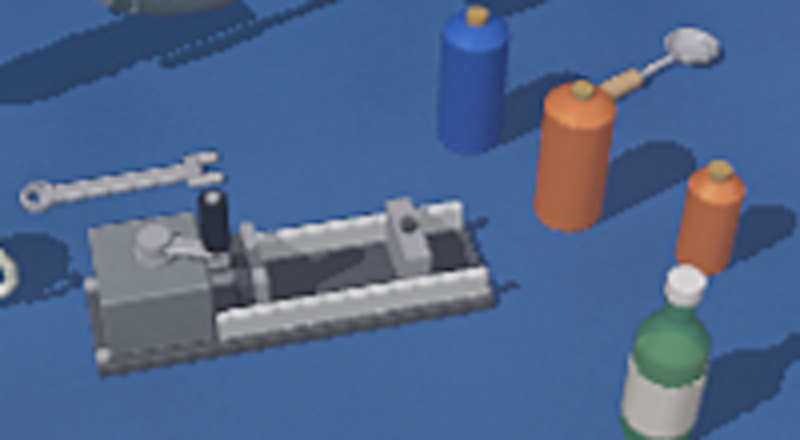

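Run:
```python
from h import *
im=np.load("pics/top0_i.npy"); d=np.load("pics/top0_d.npy"); c=cam("top"); P=cloud(c,d)
f=lambda x,y,z: ray(c,120+(x+.5)/3.6-.5,160+(y+.5)/3.6-.5,z)
hub=f(674,162,.1); grip=f(619,124,.146); print("hub",hub,"grip",grip,np.linalg.norm((hub-grip)[:2]))
print("valve",f(175,166,.14),"spare",f(78,48,.105))
g=im.min(-1); m=(g>165).astype(np.uint8); m[:, :205]=0;m[:,298:]=0;m[:175]=0;m[225:]=0
n,l,s,ce=cv2.connectedComponentsWithStats(m)
for i in range(1,n):
    if s[i,4]>15: print(s[i],ce[i].round(1),np.median(P[l==i],0).round(3))
cols=[]
v,u=np.nonzero(m)
W=np.array([ray(c,a,b,.038) for a,b in zip(u,v)])[:,:2]
r=cv2.minAreaRect(W.astype(np.float32)); print(r)
```

```text
hub [ 0.51279581 -0.13041168  0.1       ] grip [ 0.53587497 -0.08455008  0.146     ] 0.05134134595171582
valve [0.49681158 0.24126673 0.14      ] spare [0.58789959 0.32755257 0.105     ]
[211 181  80  38 786] [248.4 199.4] [0.524 0.045 0.039]
[293 195   5   8  26] [295.6 199. ] [ 0.528 -0.101  0.092]
[293 210   5   8  34] [294.9 214.1] [ 0.488 -0.1    0.078]
((0.5263484716415405, 0.011851310729980469), (0.24976903200149536, 0.09111767262220383), 85.01577758789062)
```

Run:
```python
from h import *
im=np.load("pics/top0_i.npy"); c=cam("top"); c2=cam("scene")
f2=lambda x,y,z: ray(c2,170+(x+.5)/4-.5,140+(y+.5)/4-.5,z)
print("scene valve",f2(583,84,.14),"blue",f2(478,8,.14),"spare",f2(721,164,.105),"grip top",f2(211,195,.146),"hub",f2(155,230,.1))
g=im.min(-1); m=(g>165)
for name,lo in (("far",True),("near",False)):
    pts=[]
    for u in range(216,286):
        rows=np.nonzero(m[175:225,u])[0]+175
        mid=187+ (u-212)*.1+12
        rr=rows[rows<mid-6] if lo else rows[rows>mid+6]
        if len(rr): pts.append(ray(c,u,rr.mean(),.038)[:2])
    pts=np.array(pts,np.float32); vx,vy,x0,y0=cv2.fitLine(pts,cv2.DIST_HUBER,0,.01,.01).ravel()
    print(name,len(pts),np.degrees(np.arctan2(vy,vx)),x0,y0)
    hub=np.array([.5128,-.1304]); n=np.array([-vy,vx]); print(" perp from hub",(np.array([x0,y0])-hub)@n)
h=np.array([.5128,-.1304]);
```

```text
scene valve [0.4922727  0.24244274 0.14      ] blue [0.36810182 0.19734335 0.14      ] spare [0.58365194 0.32862021 0.105     ] grip top [ 0.53189154 -0.08537504  0.146     ] hub [ 0.50911365 -0.1281597   0.1       ]
far 70 85.263176 0.56760764 0.027388975
 perp from hub -0.041590410380160175
near 70 85.19453 0.48737922 0.02802842
 perp from hub 0.038603428642078615
```

Call:
servo_tool --increments "0 0 0 -0.17 1; 0 0 0 -0.17 1; 0 0 0 -0.17 1; 0 0 0 -0.17 1; 0 0 0 -0.17 1; 0 0 0 -0.175 1; 0 0 0 0 1"

```text
time_s: 0.98
eef_pos: [0.2567, -0.5142, 0.2478]
eef_rot: [-0.0, 0.999, -0.042, -0.0]
wrist_force: [0.3, -0.8, 0.0]
opening: 0.998
```

```bash
cat >> h.py <<'E'
def go(x,y,z,o=None):
    o=o or ctrl.get_obs(); Rt=rot(o["eef_rot"]); d=Rt.T@(np.array([x,y,z])-o["eef_pos"])*100
    print("t",round(o["time_s"],2),"pos",np.round(o["eef_pos"],4),"xang",round(np.degrees(np.arctan2(Rt[1,0],Rt[0,0])),2),"zax",np.round(Rt[:,2],4),"F",np.round(o["wrist_force"],2),"op",round(o["opening"],3),"shift cm",np.round(d,2))
E
python3 -c "
from h import *
go(.4945,.242,.25)"
```

```text
t 0.97 pos [ 0.2567 -0.5142  0.2478] xang -4.85 zax [-2.e-04  1.e-03 -1.e+00] F [ 0.26 -0.76  0.02] op 0.998 shift cm [ 17.31 -77.36  -0.15]
```

Call:
servo_tool --increments "1.15 -5.1 0 0 1; 1.15 -5.1 0 0 1; 1.15 -5.1 0 0 1; 1.15 -5.1 0 0 1; 1.15 -5.1 0 0 1; 1.15 -5.1 0 0 1; 1.15 -5.1 0 0 1; 1.15 -5.1 0 0 1; 1.15 -5.1 0 0 1; 0 0 0 0 1"

```text
time_s: 2.22
eef_pos: [0.3982, -0.0626, 0.2482]
eef_rot: [-0.0, 0.999, -0.04, 0.0]
wrist_force: [-0.3, -0.5, -0.8]
opening: 0.992
```

Call:
servo_tool --increments "1.15 -5.1 0 0 1; 1.15 -5.1 0 0 1; 1.15 -5.1 0 0 1; 1.15 -5.1 0 0 1; 1.15 -5.1 0 0 1; 1.15 -5.1 0 0 1; 0 0 0 0 1; 0 0 0 0 1"

```text
time_s: 3.22
eef_pos: [0.4922, 0.2324, 0.2478]
eef_rot: [0.0, 0.999, -0.043, -0.0]
wrist_force: [0.1, -0.3, -1.6]
opening: 1.004
```

Run:
```python
from h import *
go(.4945,.242,.25)
o=ctrl.get_obs(); im,d=ctrl.camera("wrist"); cv2.imwrite("pics/w1.png",im[:,:,::-1]); np.save("pics/w1_d.npy",d)
c=cam("wrist",o); P=cloud(c,d)
hsv=cv2.cvtColor(im,cv2.COLOR_RGB2HSV)
m=((hsv[...,0]<14)&(hsv[...,1]>130)&(hsv[...,2]>80)).astype(np.uint8)
n,l,s,ce=cv2.connectedComponentsWithStats(m)
for i in range(1,n):
    if s[i,4]>100: print(s[i],ce[i])
print(proj(c,[.4945,.242,.14]))
```

```text
t 3.23 pos [0.4922 0.2324 0.2478] xang -4.87 zax [-1.e-03 -9.e-04 -1.e+00] F [ 0.06 -0.33 -1.56] op 1.004 shift cm [ 0.15 -0.98 -0.23]
[312  42  48  53 572] [324.12062937  73.26223776]
[233 130  56  33 477] [255.96855346 142.24318658]
[255.27779007 184.41492589]
```

View pics/w1.png

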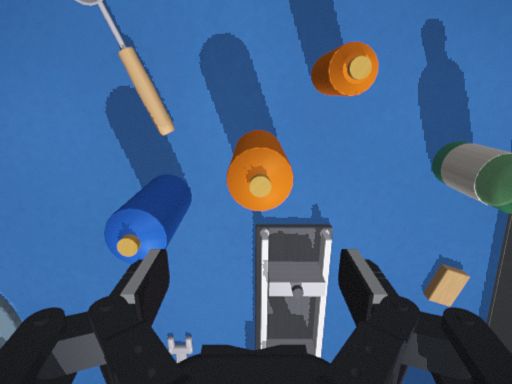

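The wrist view shows the target's valve at (260,185), blue's at (128,245) and the spare's at (360,68). The cradle's far end is at (293,228) and the backstop at (297,287).

Run:
```python
from h import *
o=ctrl.get_obs(); c=cam("wrist",o)
im=cv2.imread("pics/w1.png"); h=cv2.cvtColor(im,cv2.COLOR_BGR2HSV)
for n,(u,v,z) in dict(valve=(260,186,.14),blue=(128,245,.14),spare=(360,68,.105)).items():
    w=h[v-16:v+17,u-16:u+17]; m=(w[...,0]>16)&(w[...,0]<32)&(w[...,1]>90); a,b=np.nonzero(m); u2,v2=b.mean()+u-16,a.mean()+v-16
    print(n,m.sum(),u2,v2,ray(c,u2,v2,z))
```

```text
valve 416 259.9423076923077 185.625 [0.49826823 0.24030512 0.14      ]
blue 345 128.2231884057971 245.07246376811594 [0.37847278 0.19542745 0.14      ]
spare 451 359.4678492239468 67.42350332594235 [0.5888237  0.32517218 0.105     ]
```

```bash
python3 -c "
from h import *
go(.4977,.2408,.098)"
```

```text
t 3.27 pos [0.4922 0.2321 0.248 ] xang -4.91 zax [-7.e-04 -7.e-04 -1.e+00] F [-0.46  0.44  0.21] op 1.0 shift cm [ 0.49 -0.93 14.99]
```

Call:
servo_tool --increments "0.5 -0.9 1 0 1; 0 0 3 0 1; 0 0 3 0 1; 0 0 3 0 1; 0 0 3 0 1; 0 0 2 0 1; 0 0 0 0 1; 0 0 0 0 1"

```text
time_s: 4.28
eef_pos: [0.4985, 0.2419, 0.0989]
eef_rot: [-0.0, 0.999, -0.042, 0.001]
wrist_force: [0.0, 1.1, -1.0]
opening: 1.004
```

Call:
servo_tool --increments "0 0 0 0 0; 0 0 0 0 0; 0 0 0 0 0; 0 0 0 0 0; 0 0 0 0 0; 0 0 0 0 0; 0 0 0 0 0; 0 0 0 0 0"

```text
time_s: 5.28
eef_pos: [0.4985, 0.2423, 0.0996]
eef_rot: [-0.0, 0.999, -0.041, 0.001]
wrist_force: [-2.2, 0.2, 6.0]
opening: 0.688
```

Run:
```python
from h import *
go(.4977,.2408,.098)
im,d=ctrl.camera("wrist"); cv2.imwrite("pics/w2.png",im[:,:,::-1])
```

```text
t 5.28 pos [0.4985 0.2423 0.0996] xang -4.75 zax [ 1.9e-03  4.0e-04 -1.0e+00] F [-2.2   0.19  5.98] op 0.688 shift cm [-0.07  0.16  0.16]
```

View pics/w2.png

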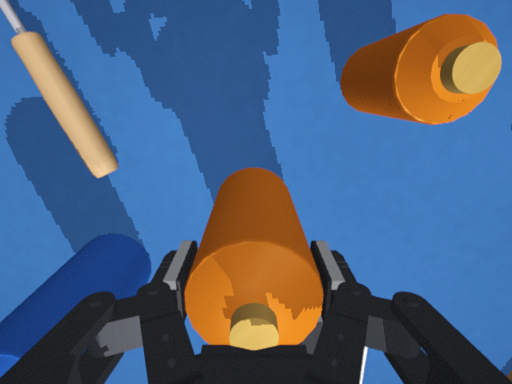

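Call:
servo_tool --increments "0 0 -1 0 0; 0 0 -2 0 0; 0 0 -3 0 0; 0 0 -3 0 0; 0 0 -2 0 0; 0 0 0 0 0; 0 0 0 0 0"

```text
time_s: 6.2
eef_pos: [0.497, 0.2419, 0.2072]
eef_rot: [0.0, 0.999, -0.041, -0.001]
wrist_force: [0.3, 0.2, -4.3]
opening: 0.69
```

Run:
```python
from h import *
go(.5253,.0071,.21)
im,d=ctrl.camera("scene"); cv2.imwrite("pics/s2.png",cv2.resize(im[120:260,170:370],None,fx=4,fy=4)[:,:,::-1])
o=dict(eef_pos=np.array([.4922,.2324,.2478]),eef_rot=[0,.99909,-.0425,0]); c=cam("wrist",o)
a,b=ray(c,263.5,233,.038),ray(c,325.5,233,.038); mid=(a+b)/2
print(a,b,np.linalg.norm(a-b)); ax=np.array([np.cos(np.radians(85.2)),np.sin(np.radians(85.2))]); n=np.array([-ax[1],ax[0]])
print("perp of wrist mid from bed line",(mid[:2]-[.5253,.0071])@n,"along",(mid[:2]-[.5128,-.1304])@ax)
```

```text
t 6.2 pos [0.497  0.2419 0.2072] xang -4.75 zax [-1.8e-03 -5.0e-04 -1.0e+00] F [ 0.3   0.17 -4.34] op 0.69 shift cm [ 4.77 23.17 -0.28]
[0.49770016 0.14634008 0.038     ] [0.574733   0.13980904 0.038     ] 0.07730920000647569
perp of wrist mid from bed line 0.0004997657344536459 along 0.2744748983806488
```

View pics/s2.png

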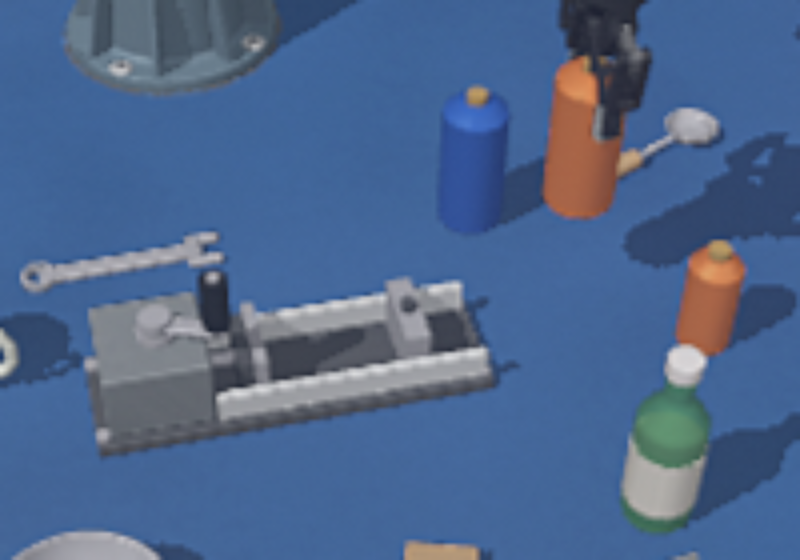

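Lifted and upright: the cylinder bottom is at (582,210) in this crop, clear of the table. The wrist view of the rails agrees with the cradle's middle line to 0.5 mm.

Call:
servo_tool --increments "0.4 1.9 0 0 0; 0.8 3.9 0 0 0; 0.8 3.9 0 0 0; 0.8 3.9 0 0 0; 0.8 3.9 0 0 0; 0.8 3.9 0 0 0; 0.35 1.8 0 0 0; 0 0 0 0 0; 0 0 0 0 0"

```text
time_s: 7.38
eef_pos: [0.5255, 0.0076, 0.2079]
eef_rot: [-0.0, 0.999, -0.041, -0.0]
wrist_force: [-0.8, 0.1, -3.8]
opening: 0.691
```

Run:
```python
from h import *
go(.5253,.0071,.112)
c=cam("top")
im,d=ctrl.camera("scene"); cv2.imwrite("pics/s3.png",cv2.resize(im[120:260,170:370],None,fx=4,fy=4)[:,:,::-1])
im,d=ctrl.camera("top"); cv2.imwrite("pics/t3.png",cv2.resize(im[160:250,180:340],None,fx=5,fy=5)[:,:,::-1])
```

```text
t 7.38 pos [0.5255 0.0076 0.2079] xang -4.74 zax [-9.e-04  7.e-04 -1.e+00] F [-0.84  0.08 -3.8 ] op 0.691 shift cm [-0.    0.06  9.59]
```

View pics/s3.png

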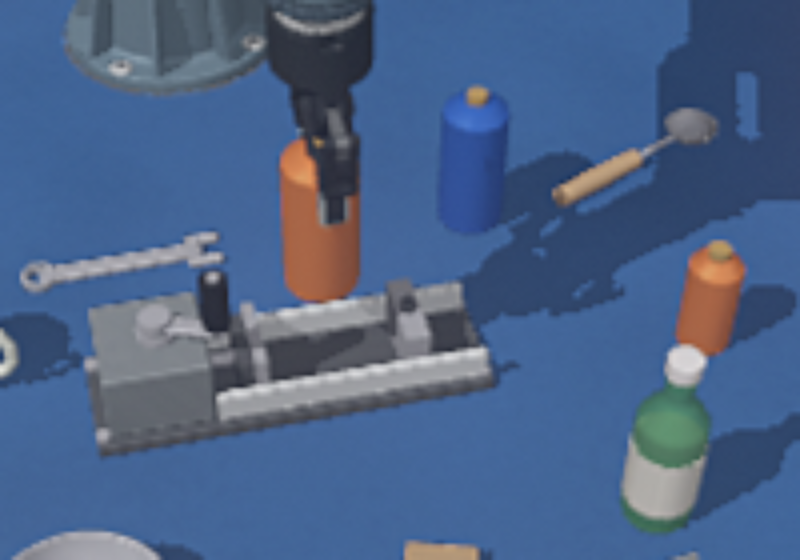

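View pics/t3.png

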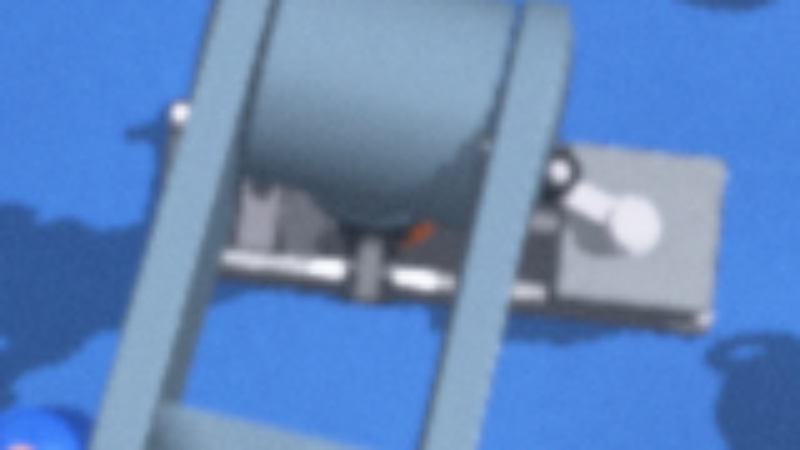

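The cylinder hangs over the bed between jaw and backstop, so I'm lowering it.

Call:
servo_tool --increments "0 0 2 0 0; 0 0 2.5 0 0; 0 0 2.5 0 0; 0 0 1.2 0 0; 0 0 0.5 0 0; 0 0 0.3 0 0; 0 0 0.2 0 0; 0 0 0 0 0; 0 0 0 0 0"

```text
time_s: 8.6
eef_pos: [0.5261, 0.0069, 0.1167]
eef_rot: [0.0, 0.999, -0.042, 0.0]
wrist_force: [-0.3, -0.7, -3.5]
opening: 0.689
```

Call:
servo_tool --increments "0 0 0.2 0 0; 0 0 0.1 0 0; 0 0 0.1 0 0; 0 0 0 0 0; 0 0 0 0 0"

```text
time_s: 9.22
eef_pos: [0.5259, 0.007, 0.1123]
eef_rot: [-0.0, 0.999, -0.041, 0.0]
wrist_force: [-0.7, 0.0, -3.3]
opening: 0.69
```

Call:
servo_tool --increments "0 0 0.1 0 0; 0 0 0 0 0; 0 0 0 0 0"

```text
time_s: 9.6
eef_pos: [0.526, 0.0069, 0.1117]
eef_rot: [0.0, 0.999, -0.041, 0.0]
wrist_force: [-3.0, 0.5, 2.7]
opening: 0.689
```

The force went from -3.3 to +2.7 N, so it has touched down. I'll release it and look.

Call:
servo_tool --increments "0 0 0 0 1; 0 0 0 0 1; 0 0 0 0 1; 0 0 0 0 1; 0 0 0 0 1; 0 0 0 0 1; 0 0 0 0 1"

```text
time_s: 10.48
eef_pos: [0.5259, 0.007, 0.1113]
eef_rot: [-0.0, 0.999, -0.041, -0.0]
wrist_force: [-0.2, -0.3, 0.2]
opening: 0.997
```

Call:
servo_tool --increments "0 0 -2 0 1; 0 0 -4 0 1; 0 0 -5 0 1; 0 0 -2 0 1; 0 0 0 0 1; 0 0 0 0 1"

```text
time_s: 11.22
eef_pos: [0.5251, 0.0071, 0.2399]
eef_rot: [-0.0, 0.999, -0.042, -0.001]
wrist_force: [-0.3, -0.8, -0.6]
opening: 0.995
```

Run:
```python
from h import *
go(.5359,-.0846,.25)
im,d=ctrl.camera("scene"); cv2.imwrite("pics/s4.png",cv2.resize(im[120:260,170:370],None,fx=4,fy=4)[:,:,::-1])
o=ctrl.get_obs(); im,d=ctrl.camera("wrist"); cv2.imwrite("pics/w4.png",im[:,:,::-1]); np.save("pics/w4_d.npy",d)
np.save("pics/w4_o.npy",np.r_[o["eef_pos"],o["eef_rot"]])
```

```text
t 11.22 pos [0.5251 0.0071 0.2399] xang -4.76 zax [-2.e-03  4.e-04 -1.e+00] F [-0.28 -0.83 -0.55] op 0.995 shift cm [ 1.83  9.05 -1.01]
```

View pics/s4.png

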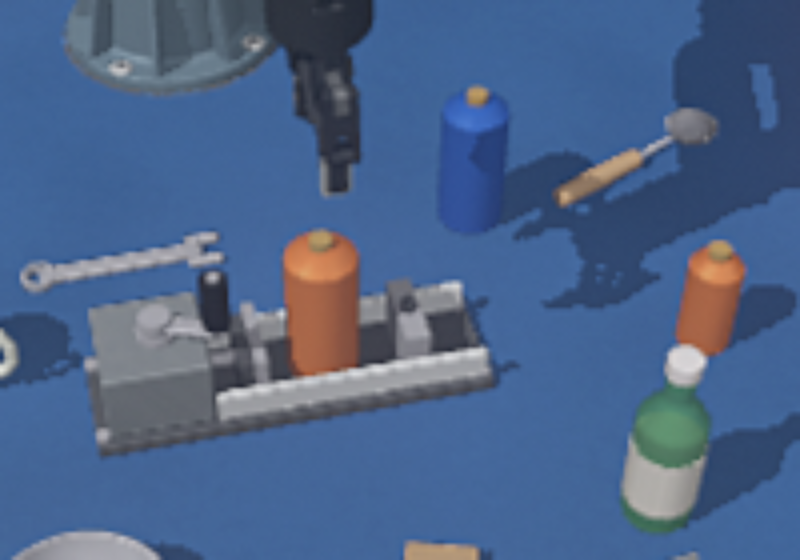

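View pics/w4.png

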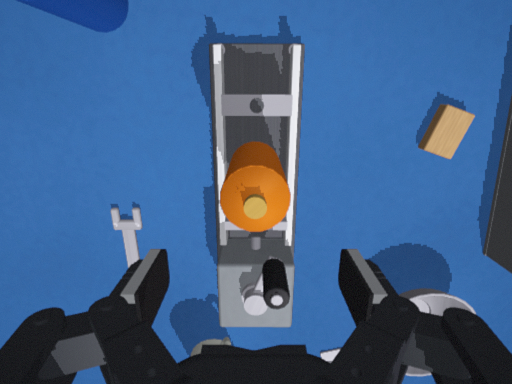

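The cylinder stands upright on the bed, with its valve at (255,207) in the wrist view. The grip top is at (277,300), the hub at (256,298), and the jaw and backstop are on either side of the cylinder.

Run:
```python
from h import *
s=np.load("pics/w4_o.npy"); c=cam("wrist",dict(eef_pos=s[:3],eef_rot=s[3:]))
g=ray(c,277,299.5,.146)[:2]; hb=ray(c,255.5,301,.1)[:2]; v=ray(c,255,207.5,.152)[:2]
ax=np.array([np.cos(np.radians(85.2)),np.sin(np.radians(85.2))]); n=np.array([-ax[1],ax[0]])
H=np.array([.5133,-.1304])
for k,p in dict(grip=g,hub=hb,valve=v).items(): print(k,p,"cradle",(p-H)@ax,(p-H)@n)
im=cv2.imread("pics/w4.png"); cv2.imwrite("pics/w4z.png",cv2.resize(im[235:335,205:310],None,fx=5.5,fy=5.5,interpolation=cv2.INTER_CUBIC))
```

```text
grip [ 0.53796463 -0.08631924] cradle 0.04599004283357844 -0.02088954687809719
hub [ 0.51614331 -0.12331625] cradle 0.007296831998924612 -0.002240583636990728
valve [0.52581149 0.00468382] cradle 0.13565699184697336 -0.001164090701894926
```

View pics/w4z.png

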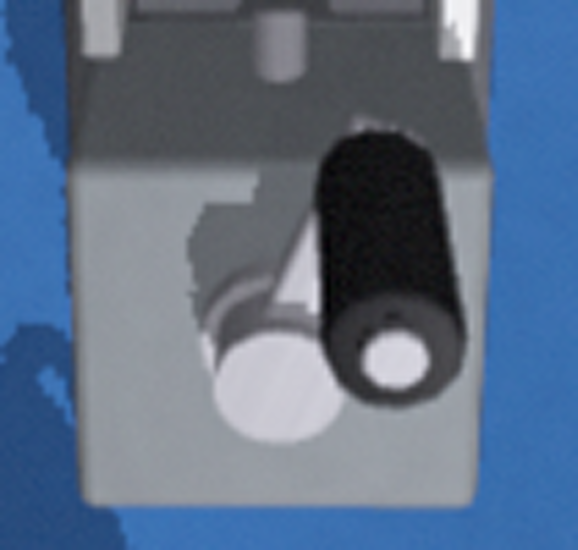

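```bash
python3 -c "
from h import *
go(.5368,-.0855,.124)"
```

```text
t 11.32 pos [0.525  0.0071 0.2395] xang -4.76 zax [-3.e-03  7.e-04 -1.e+00] F [ 0.33  0.21 -0.08] op 1.001 shift cm [ 1.98  9.14 11.54]
```

Call:
servo_tool --increments "0.5 2.3 0 0 1; 0.5 2.3 0 0 1; 0.5 2.3 0 0 1; 0.45 2.2 0 0 1; 0 0 3 0 0.7; 0 0 3 0 0.7; 0 0 3 0 0.7; 0 0 2.5 0 0.7; 0 0 0 0 0.7; 0 0 0 0 0.7"

```text
time_s: 12.58
eef_pos: [0.538, -0.0854, 0.1266]
eef_rot: [0.0, 0.999, -0.041, -0.0]
wrist_force: [0.0, -0.1, 0.4]
opening: 0.699
```

Run:
```python
from h import *
go(.5368,-.0855,.124)
im,d=ctrl.camera("wrist"); cv2.imwrite("pics/w5.png",im[:,:,::-1])
```

```text
t 12.57 pos [ 0.538  -0.0854  0.1266] xang -4.75 zax [-0. -0. -1.] F [ 0.   -0.12  0.42] op 0.699 shift cm [-0.12  0.02  0.26]
```

View pics/w5.png

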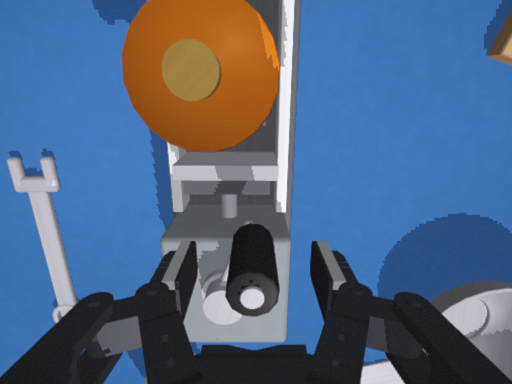

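The grip's top is at (252,297), centred between the pads at (180,275) and (330,275).

Run:
```python
from h import *
o=ctrl.get_obs(); c=cam("wrist",o); p=o["eef_pos"]
print(proj(c,[p[0],p[1],.146]), ray(c,252,297,.146))
```

```text
[253.38778712 294.76857874] [ 0.53771539 -0.08665039  0.146     ]
```

Call:
servo_tool --increments "0 0.1 0.2 0 0.7; 0 0 0 0 0; 0 0 0 0 0; 0 0 0 0 0; 0 0 0 0 0; 0 0 0 0 0; 0 0 0 0 0; 0 0 0 0 0"

```text
time_s: 13.62
eef_pos: [0.5379, -0.0864, 0.1247]
eef_rot: [0.0, 0.999, -0.041, 0.0]
wrist_force: [-1.9, -0.2, 6.2]
opening: 0.264
```

Run:
```python
from h import *
go(.5377,-.0866,.124)
ax=np.array([np.cos(np.radians(85.2)),np.sin(np.radians(85.2))]); n=np.array([-ax[1],ax[0]])
H=np.array([.5133,-.1304]); p=ctrl.get_obs()["eef_pos"][:2]-H
print(p@ax,p@n,np.hypot(*p),np.arctan2(-p@n,p@ax))
```

```text
t 13.62 pos [ 0.5379 -0.0864  0.1247] xang -4.75 zax [ 3.e-04 -2.e-04 -1.e+00] F [-1.93 -0.22  6.18] op 0.264 shift cm [-0.01  0.02  0.07]
0.0459033413824346 -0.020795659197468765 0.05039420791648183 0.4253720547255896
```

```bash
cat >> h.py <<'E'
H=np.array([.5133,-.1304]); _a=np.radians(85.2); AX=np.array([np.cos(_a),np.sin(_a)]); NY=np.array([-AX[1],AX[0]])
def rows(degs,r=5.0):
    a=np.radians(degs); X=np.round(r*np.sin(a),2); Y=np.round(-r*np.cos(a),2)
    print("; ".join(f"{x:.2f} {y:.2f} 0 0 0" for x,y in zip(np.diff(X),np.diff(Y))))
def st(H=H):
    o=ctrl.get_obs(); p=o["eef_pos"][:2]-H; x,y=p@AX,p@NY; q=np.arctan2(-y,x); F=o["wrist_force"][:2]
    t=-np.sin(q)*AX-np.cos(q)*NY; r=np.cos(q)*AX-np.sin(q)*NY
    print("t",round(o["time_s"],2),"r mm",round(np.hypot(x,y)*1e3,2),"deg",round(np.degrees(q),1),"rad",round(q,3),"tan F",round(F@t,2),"rad F",round(F@r,2),"Fz",round(o["wrist_force"][2],1),"z",round(o["eef_pos"][2],4),"op",round(o["opening"],3))
E
python3 - <<'E'
from h import *
st()
rows([24.3]+list(range(30,136,15))); 
for k in range(135,495,120): rows(list(range(k,k+121,15)))
E
```

```text
t 13.62 r mm 50.39 deg 24.4 rad 0.425 tan F -1.58 rad F -1.14 Fz 6.2 z 0.1247 op 0.264
0.44 0.23 0 0 0; 1.04 0.79 0 0 0; 0.79 1.04 0 0 0; 0.50 1.21 0 0 0; 0.17 1.29 0 0 0; -0.17 1.29 0 0 0; -0.50 1.21 0 0 0; -0.79 1.04 0 0 0
-1.04 0.79 0 0 0; -1.21 0.50 0 0 0; -1.29 0.17 0 0 0; -1.29 -0.17 0 0 0; -1.21 -0.50 0 0 0; -1.04 -0.79 0 0 0; -0.79 -1.04 0 0 0; -0.50 -1.21 0 0 0
-0.17 -1.29 0 0 0; 0.17 -1.29 0 0 0; 0.50 -1.21 0 0 0; 0.79 -1.04 0 0 0; 1.04 -0.79 0 0 0; 1.21 -0.50 0 0 0; 1.29 -0.17 0 0 0; 1.29 0.17 0 0 0
1.21 0.50 0 0 0; 1.04 0.79 0 0 0; 0.79 1.04 0 0 0; 0.50 1.21 0 0 0; 0.17 1.29 0 0 0; -0.17 1.29 0 0 0; -0.50 1.21 0 0 0; -0.79 1.04 0 0 0
```

Call:
servo_tool --increments "0.44 0.23 0 0 0; 1.04 0.79 0 0 0; 0.79 1.04 0 0 0; 0.5 1.21 0 0 0; 0 0 0 0 0"

```text
time_s: 14.25
eef_pos: [0.5643, -0.1228, 0.1249]
eef_rot: [0.001, 0.999, -0.042, 0.002]
wrist_force: [7.0, -1.6, 2.8]
opening: 0.271
```

```bash
python3 -c "
from h import *
st()"
```

```text
t 14.25 r mm 51.53 deg 76.7 rad 1.339 tan F 2.6 rad F 6.74 Fz 2.8 z 0.1249 op 0.271
```

Call:
servo_tool --increments "0.27 1.29 0 0 0; -0.17 1.29 0 0 0; -0.5 1.21 0 0 0; -0.79 1.04 0 0 0; -1.04 0.79 0 0 0; -1.21 0.5 0 0 0; 0 0 0 0 0"

```text
time_s: 15.12
eef_pos: [0.5216, -0.1806, 0.1247]
eef_rot: [0.001, 0.999, -0.042, -0.001]
wrist_force: [-1.9, -3.0, 8.1]
opening: 0.263
```

```bash
python3 -c "
from h import *
st()
p=ctrl.get_obs()['eef_pos'][:2]
A=np.array([[.5379,-.0864],[.5643,-.1228],p])
from scipy.optimize import least_squares
print(least_squares(lambda c:np.hypot(*(A-c).T)-.05,[.5133,-.1304]).x)"
```

```text
t 15.12 r mm 50.89 deg 165.8 rad 2.894 tan F 2.32 rad F 2.68 Fz 8.1 z 0.1247 op 0.263
[ 0.51502443 -0.13096415]
```

Load is about 2.3 N tangential, which matches free turning. Winding on.

Call:
servo_tool --increments "-1.29 0.2 0 0 0; -1.29 -0.17 0 0 0; -1.21 -0.5 0 0 0; -1.04 -0.79 0 0 0; -0.79 -1.04 0 0 0; -0.5 -1.21 0 0 0; -0.17 -1.29 0 0 0; 0 0 0 0 0"

```text
time_s: 16.12
eef_pos: [0.4651, -0.126, 0.1247]
eef_rot: [0.0, 0.999, -0.041, 0.001]
wrist_force: [7.1, 1.7, 3.5]
opening: 0.266
```

```bash
sed -i 's/^H=np.array.*; _a/H=np.array([.5150,-.1308]); _a/' h.py; python3 -c "
from h import *
st()
p=ctrl.get_obs()['eef_pos'][:2]
A=np.array([[.5379,-.0864],[.5643,-.1228],[.5216,-.1806],p])
from scipy.optimize import least_squares
s=least_squares(lambda c:np.hypot(*(A-c).T)-.05,[.5133,-.1304]);print(s.x,s.fun)"
```

```text
t 16.12 r mm 50.17 deg -89.3 rad -1.558 tan F 2.36 rad F -6.86 Fz 3.5 z 0.1247 op 0.266
[ 0.51492326 -0.1309311 ] [1.09370177e-04 4.17518063e-05 1.15654660e-04 1.07284241e-04]
```

Call:
servo_tool --increments "0.27 -1.29 0 0 0; 0.5 -1.21 0 0 0; 0.79 -1.04 0 0 0; 1.04 -0.79 0 0 0; 1.21 -0.5 0 0 0; 1.29 -0.17 0 0 0; 1.29 0.17 0 0 0; 1.21 0.5 0 0 0; 0 0 0 0 0"

```text
time_s: 17.25
eef_pos: [0.5439, -0.0901, 0.1247]
eef_rot: [0.0, 0.999, -0.042, 0.0]
wrist_force: [2.5, 0.5, 8.0]
opening: 0.265
```

```bash
python3 -c "
from h import *
st()"
```

```text
t 17.25 r mm 49.93 deg 30.6 rad 0.534 tan F 1.78 rad F 1.85 Fz 8.0 z 0.1247 op 0.265
```

Call:
servo_tool --increments "1.04 0.79 0 0 0; 0.79 1.04 0 0 0; 0.5 1.21 0 0 0; 0.17 1.29 0 0 0; -0.17 1.29 0 0 0; -0.5 1.21 0 0 0; -0.79 1.04 0 0 0; -1.04 0.79 0 0 0; -1.21 0.5 0 0 0; 0 0 0 0 0"

```text
time_s: 18.5
eef_pos: [0.5224, -0.1806, 0.1247]
eef_rot: [0.0, 0.999, -0.042, -0.001]
wrist_force: [-2.1, -2.0, 9.1]
opening: 0.27
```

```bash
python3 -c "
from h import *
st()"
```

```text
t 18.5 r mm 50.31 deg 166.7 rad 2.91 tan F 2.4 rad F 1.66 Fz 9.1 z 0.1247 op 0.27
```

Call:
servo_tool --increments "-1.29 0.17 0 0 0; -1.29 -0.17 0 0 0; -1.21 -0.5 0 0 0; -1.04 -0.79 0 0 0; -0.79 -1.04 0 0 0; -0.5 -1.21 0 0 0; -0.17 -1.29 0 0 0; 0 0 0 0 0"

```text
time_s: 19.5
eef_pos: [0.4651, -0.1259, 0.1246]
eef_rot: [-0.0, 0.999, -0.041, 0.0]
wrist_force: [2.0, 1.2, 7.5]
opening: 0.267
```

```bash
python3 -c "
from h import *
st()
im,d=ctrl.camera('scene'); cv2.imwrite('pics/s6.png',cv2.resize(im[120:260,170:370],None,fx=4,fy=4)[:,:,::-1])"
```

```text
t 19.5 r mm 50.1 deg -89.2 rad -1.556 tan F 1.36 rad F -1.84 Fz 7.5 z 0.1246 op 0.267
```

View pics/s6.png

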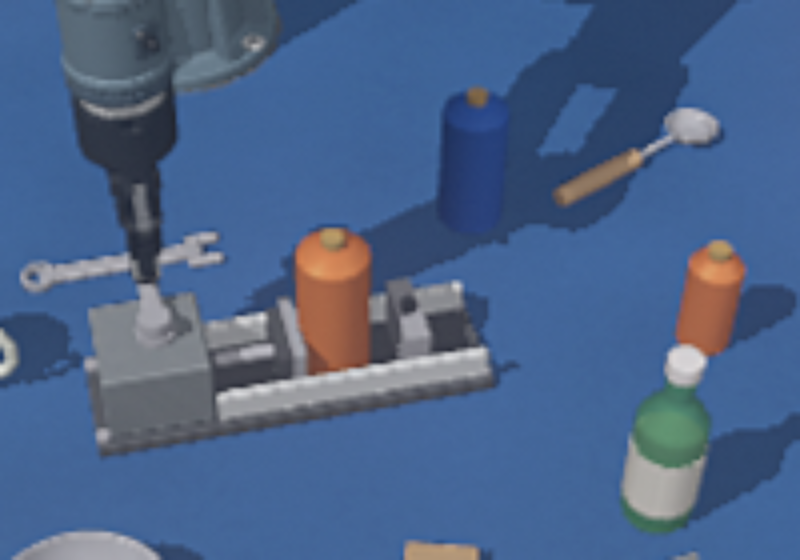

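The jaw at (292,335) is now pushing the upright cylinder toward the backstop at (408,320). Crank is at about 11.0 rad.

Call:
servo_tool --increments "0.17 -1.29 0 0 0; 0.5 -1.21 0 0 0; 0.79 -1.04 0 0 0; 1.04 -0.79 0 0 0; 1.21 -0.5 0 0 0; 0 0 0 0 0"

```text
time_s: 20.3
eef_pos: [0.5064, -0.0816, 0.1246]
eef_rot: [0.0, 0.999, -0.041, 0.0]
wrist_force: [2.1, -0.4, 9.1]
opening: 0.267
```

```bash
python3 -c "
from h import *
st()
for k in range(345,585,60): print(k); rows(list(range(k,k+61,10)))"
```

```text
t 20.3 r mm 49.9 deg -14.7 rad -0.257 tan F 2.01 rad F -0.8 Fz 9.1 z 0.1246 op 0.267
345
0.85 -0.15 0 0 0; 0.88 0.00 0 0 0; 0.85 0.15 0 0 0; 0.82 0.30 0 0 0; 0.76 0.43 0 0 0; 0.67 0.56 0 0 0
405
0.56 0.67 0 0 0; 0.43 0.76 0 0 0; 0.30 0.82 0 0 0; 0.15 0.85 0 0 0; 0.00 0.88 0 0 0; -0.15 0.85 0 0 0
465
-0.30 0.82 0 0 0; -0.43 0.76 0 0 0; -0.56 0.67 0 0 0; -0.67 0.56 0 0 0; -0.76 0.43 0 0 0; -0.82 0.30 0 0 0
525
-0.85 0.15 0 0 0; -0.88 0.00 0 0 0; -0.85 -0.15 0 0 0; -0.82 -0.30 0 0 0; -0.76 -0.43 0 0 0; -0.67 -0.56 0 0 0
```

Call:
servo_tool --increments "0.85 -0.15 0 0 0; 0.88 0 0 0 0; 0.85 0.15 0 0 0; 0.82 0.3 0 0 0; 0 0 0 0 0"

```text
time_s: 20.92
eef_pos: [0.5398, -0.0875, 0.1247]
eef_rot: [0.0, 0.999, -0.042, -0.0]
wrist_force: [1.7, 0.7, 8.5]
opening: 0.268
```

```bash
python3 -c "
from h import *
st()"
```

```text
t 20.93 r mm 49.9 deg 25.0 rad 0.437 tan F 1.11 rad F 1.47 Fz 8.5 z 0.1247 op 0.268
```

Call:
servo_tool --increments "0.76 0.43 0 0 0; 0.67 0.56 0 0 0; 0.56 0.67 0 0 0; 0 0 0 0 0"

```text
time_s: 21.42
eef_pos: [0.5583, -0.1059, 0.1247]
eef_rot: [0.0, 0.999, -0.042, 0.0]
wrist_force: [3.2, 1.1, 7.0]
opening: 0.267
```

```bash
python3 -c "
from h import *
st()"
```

```text
t 21.43 r mm 49.97 deg 55.4 rad 0.966 tan F 0.63 rad F 3.28 Fz 7.0 z 0.1247 op 0.267
```

Call:
servo_tool --increments "0.43 0.76 0 0 0; 0.3 0.82 0 0 0; 0.15 0.85 0 0 0"

```text
time_s: 21.8
eef_pos: [0.5651, -0.1302, 0.1247]
eef_rot: [-0.0, 0.999, -0.041, 0.0]
wrist_force: [2.7, 2.9, 8.3]
opening: 0.267
```

```bash
python3 -c "
from h import *
st()"
```

```text
t 21.8 r mm 50.09 deg 84.5 rad 1.474 tan F -2.87 rad F 2.7 Fz 8.3 z 0.1247 op 0.267
```

Call:
servo_tool --increments "0 0.88 0 0 0; -0.15 0.85 0 0 0"

```text
time_s: 22.05
eef_pos: [0.5622, -0.1476, 0.1248]
eef_rot: [-0.0, 0.999, -0.041, 0.001]
wrist_force: [3.4, 1.8, 6.1]
opening: 0.263
```

```bash
python3 -c "
from h import *
st()"
```

```text
t 22.05 r mm 50.15 deg 104.8 rad 1.829 tan F -2.8 rad F 2.6 Fz 6.1 z 0.1248 op 0.263
```

Measured while moving, the free load is about 2.8 N opposing. I'm aiming for 6 to 7.5 N.

Call:
servo_tool --increments "-0.3 0.82 0 0 0; -0.43 0.76 0 0 0"

```text
time_s: 22.3
eef_pos: [0.5535, -0.163, 0.1247]
eef_rot: [0.0, 0.999, -0.042, 0.0]
wrist_force: [3.0, 0.4, 7.0]
opening: 0.266
```

```bash
python3 -c "
from h import *
st()"
```

```text
t 22.3 r mm 50.22 deg 125.1 rad 2.184 tan F -2.21 rad F 2.03 Fz 7.0 z 0.1247 op 0.266
```

Call:
servo_tool --increments "-0.56 0.67 0 0 0; -0.67 0.56 0 0 0"

```text
time_s: 22.55
eef_pos: [0.54, -0.1744, 0.1247]
eef_rot: [0.0, 0.999, -0.042, 0.0]
wrist_force: [2.5, -0.4, 7.0]
opening: 0.264
```

```bash
python3 -c "
from h import *
st()"
```

```text
t 22.55 r mm 50.27 deg 145.3 rad 2.537 tan F -1.93 rad F 1.57 Fz 7.0 z 0.1247 op 0.264
```

Call:
servo_tool --increments "-0.76 0.43 0 0 0; -0.82 0.3 0 0 0"

```text
time_s: 22.8
eef_pos: [0.5235, -0.1804, 0.1247]
eef_rot: [0.0, 0.999, -0.042, 0.0]
wrist_force: [2.4, 0.1, 7.1]
opening: 0.263
```

```bash
python3 -c "
from h import *
st()"
```

```text
t 22.8 r mm 50.32 deg 165.5 rad 2.888 tan F -2.35 rad F 0.34 Fz 7.1 z 0.1247 op 0.263
```

Call:
servo_tool --increments "-0.85 0.15 0 0 0; -0.88 0 0 0 0"

```text
time_s: 23.05
eef_pos: [0.5061, -0.1803, 0.1247]
eef_rot: [0.0, 0.999, -0.042, 0.0]
wrist_force: [2.2, 0.8, 7.7]
opening: 0.262
```

```bash
python3 -c "
from h import *
st()
for k in range(545,800,60): print(k); rows(list(range(k,k+61,10)))"
```

```text
t 23.05 r mm 50.32 deg -174.6 rad -3.047 tan F -2.01 rad F -1.14 Fz 7.7 z 0.1247 op 0.262
545
-0.85 -0.15 0 0 0; -0.82 -0.30 0 0 0; -0.76 -0.43 0 0 0; -0.67 -0.56 0 0 0; -0.56 -0.67 0 0 0; -0.43 -0.76 0 0 0
605
-0.30 -0.82 0 0 0; -0.15 -0.85 0 0 0; 0.00 -0.88 0 0 0; 0.15 -0.85 0 0 0; 0.30 -0.82 0 0 0; 0.43 -0.76 0 0 0
665
0.56 -0.67 0 0 0; 0.67 -0.56 0 0 0; 0.76 -0.43 0 0 0; 0.82 -0.30 0 0 0; 0.85 -0.15 0 0 0; 0.88 0.00 0 0 0
725
0.85 0.15 0 0 0; 0.82 0.30 0 0 0; 0.76 0.43 0 0 0; 0.67 0.56 0 0 0; 0.56 0.67 0 0 0; 0.43 0.76 0 0 0
785
0.30 0.82 0 0 0; 0.15 0.85 0 0 0; 0.00 0.88 0 0 0; -0.15 0.85 0 0 0; -0.30 0.82 0 0 0; -0.43 0.76 0 0 0
```

Call:
servo_tool --increments "-0.85 -0.15 0 0 0; -0.82 -0.3 0 0 0"

```text
time_s: 23.3
eef_pos: [0.4898, -0.1743, 0.1247]
eef_rot: [0.0, 0.999, -0.042, 0.0]
wrist_force: [3.1, 1.1, 7.2]
opening: 0.264
```

```bash
python3 -c "
from h import *
st()"
```

```text
t 23.3 r mm 50.27 deg -154.8 rad -2.701 tan F -2.14 rad F -2.56 Fz 7.2 z 0.1247 op 0.264
```

Call:
servo_tool --increments "-0.76 -0.43 0 0 0; -0.67 -0.56 0 0 0"

```text
time_s: 23.55
eef_pos: [0.4766, -0.1632, 0.1247]
eef_rot: [0.0, 0.999, -0.042, 0.0]
wrist_force: [4.2, 1.3, 5.6]
opening: 0.267
```

```bash
python3 -c "
from h import *
st()"
```

```text
t 23.55 r mm 50.26 deg -134.9 rad -2.354 tan F -1.72 rad F -4.09 Fz 5.6 z 0.1247 op 0.267
```

Call:
servo_tool --increments "-0.52 -0.67 0 0 0; -0.4 -0.76 0 0 0"

```text
time_s: 23.8
eef_pos: [0.4681, -0.1485, 0.1247]
eef_rot: [0.001, 0.999, -0.042, -0.0]
wrist_force: [0.4, -2.7, 7.3]
opening: 0.266
```

```bash
python3 -c "
from h import *
st()"
```

```text
t 23.8 r mm 50.1 deg -115.5 rad -2.016 tan F -2.65 rad F 0.6 Fz 7.3 z 0.1247 op 0.266
```

Call:
servo_tool --increments "-0.3 -0.82 0 0 0; -0.15 -0.85 0 0 0"

```text
time_s: 24.05
eef_pos: [0.4649, -0.1314, 0.1246]
eef_rot: [0.001, 0.999, -0.042, -0.0]
wrist_force: [-0.9, -2.9, 8.9]
opening: 0.272
```

```bash
python3 -c "
from h import *
st()"
```

```text
t 24.05 r mm 50.08 deg -95.5 rad -1.667 tan F -2.89 rad F 0.92 Fz 8.9 z 0.1246 op 0.272
```

Call:
servo_tool --increments "0 -0.88 0 0 0; 0.15 -0.85 0 0 0"

```text
time_s: 24.3
eef_pos: [0.4679, -0.1142, 0.1247]
eef_rot: [0.001, 0.999, -0.041, -0.001]
wrist_force: [-0.7, -2.4, 8.5]
opening: 0.266
```

```bash
python3 -c "
from h import *
st()"
```

```text
t 24.3 r mm 49.98 deg -75.4 rad -1.316 tan F -2.5 rad F -0.12 Fz 8.5 z 0.1247 op 0.266
```

Call:
servo_tool --increments "0.3 -0.82 0 0 0; 0.43 -0.76 0 0 0"

```text
time_s: 24.55
eef_pos: [0.4764, -0.099, 0.1246]
eef_rot: [0.001, 0.999, -0.041, -0.001]
wrist_force: [-0.4, -4.3, 7.9]
opening: 0.266
```

```bash
python3 -c "
from h import *
st()"
```

```text
t 24.55 r mm 49.96 deg -55.3 rad -0.965 tan F -3.51 rad F -2.43 Fz 7.9 z 0.1246 op 0.266
```

Call:
servo_tool --increments "0.56 -0.67 0 0 0"

```text
time_s: 24.68
eef_pos: [0.4826, -0.0928, 0.1246]
eef_rot: [0.001, 0.999, -0.041, -0.001]
wrist_force: [-1.5, -2.8, 8.2]
opening: 0.263
```

```bash
python3 -c "
from h import *
st()"
```

```text
t 24.68 r mm 50.0 deg -45.3 rad -0.79 tan F -2.94 rad F -1.16 Fz 8.2 z 0.1246 op 0.263
```

Call:
servo_tool --increments "0.67 -0.56 0 0 0"

```text
time_s: 24.8
eef_pos: [0.4897, -0.0877, 0.1246]
eef_rot: [0.0, 0.999, -0.041, -0.001]
wrist_force: [-1.9, -1.4, 9.7]
opening: 0.265
```

```bash
python3 -c "
from h import *
st()"
```

```text
t 24.8 r mm 49.97 deg -35.2 rad -0.615 tan F -2.32 rad F -0.28 Fz 9.7 z 0.1246 op 0.265
```

Call:
servo_tool --increments "0.76 -0.43 0 0 0"

```text
time_s: 24.92
eef_pos: [0.4976, -0.084, 0.1246]
eef_rot: [0.0, 0.999, -0.041, -0.001]
wrist_force: [-2.1, -1.6, 9.9]
opening: 0.265
```

```bash
python3 -c "
from h import *
st()"
```

```text
t 24.93 r mm 49.94 deg -25.2 rad -0.441 tan F -2.49 rad F -0.74 Fz 9.9 z 0.1246 op 0.265
```

Call:
servo_tool --increments "0.82 -0.3 0 0 0"

```text
time_s: 25.05
eef_pos: [0.506, -0.0816, 0.1246]
eef_rot: [0.0, 0.999, -0.041, -0.001]
wrist_force: [-1.4, -1.7, 10.3]
opening: 0.268
```

```bash
python3 -c "
from h import *
st()"
```

```text
t 25.05 r mm 50.01 deg -15.2 rad -0.266 tan F -1.67 rad F -1.37 Fz 10.3 z 0.1246 op 0.268
```

```bash
python3 -c "
from h import *
im,d=ctrl.camera('scene'); cv2.imwrite('pics/s7.png',cv2.resize(im[120:260,170:370],None,fx=4,fy=4)[:,:,::-1])
st()"
```

```text
t 25.1 r mm 49.88 deg -14.2 rad -0.248 tan F 1.06 rad F 0.56 Fz 8.6 z 0.1247 op 0.263
```

View pics/s7.png

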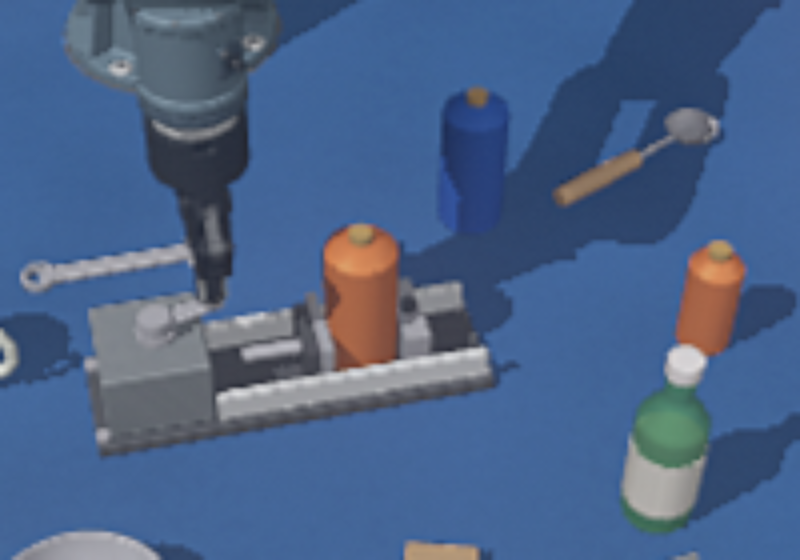

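The cylinder stands upright and nearly touches the backstop at (400,330). The crank is at about 18.6 rad and still free, so I'll go one row at a time.

Call:
servo_tool --increments "0.85 -0.15 0 0 0"

```text
time_s: 25.22
eef_pos: [0.5143, -0.0808, 0.1245]
eef_rot: [0.0, 0.999, -0.041, -0.001]
wrist_force: [-4.1, -1.2, 11.7]
opening: 0.266
```

```bash
python3 -c "
from h import *
st()"
```

```text
t 25.23 r mm 49.99 deg -5.6 rad -0.098 tan F -4.09 rad F -1.14 Fz 11.7 z 0.1245 op 0.266
```

Call:
servo_tool --increments "0.88 0 0 0 0"

```text
time_s: 25.35
eef_pos: [0.5229, -0.0814, 0.1245]
eef_rot: [0.0, 0.999, -0.041, -0.002]
wrist_force: [-4.6, -0.6, 11.4]
opening: 0.269
```

```bash
python3 -c "
from h import *
st()"
```

```text
t 25.35 r mm 50.01 deg 4.3 rad 0.075 tan F -4.41 rad F -1.35 Fz 11.4 z 0.1245 op 0.269
```

Call:
servo_tool --increments "0.85 0.15 0 0 0"

```text
time_s: 25.48
eef_pos: [0.5311, -0.0834, 0.1245]
eef_rot: [-0.0, 0.999, -0.041, -0.002]
wrist_force: [-5.2, 1.0, 12.3]
opening: 0.264
```

```bash
python3 -c "
from h import *
st()"
```

```text
t 25.48 r mm 50.06 deg 13.9 rad 0.243 tan F -5.24 rad F -0.74 Fz 12.3 z 0.1245 op 0.264
```

Call:
servo_tool --increments "0.65 0.24 0 0 0"

```text
time_s: 25.6
eef_pos: [0.5373, -0.086, 0.1245]
eef_rot: [-0.001, 0.999, -0.041, -0.002]
wrist_force: [-5.9, 3.9, 13.8]
opening: 0.267
```

```bash
python3 -c "
from h import *
st()"
```

```text
t 25.6 r mm 50.03 deg 21.7 rad 0.378 tan F -7.0 rad F 0.89 Fz 13.8 z 0.1245 op 0.267
```

About 4.5 N above free, so I'm stopping there and holding to check it.

Call:
servo_tool --increments "0 0 0 0 0; 0 0 0 0 0"

```text
time_s: 25.85
eef_pos: [0.5378, -0.0864, 0.1246]
eef_rot: [-0.0, 0.999, -0.041, -0.001]
wrist_force: [-1.9, 1.9, 11.1]
opening: 0.264
```

```bash
python3 -c "
from h import *
st()"
```

```text
t 25.85 r mm 49.96 deg 22.4 rad 0.391 tan F -2.55 rad F 0.81 Fz 11.1 z 0.1246 op 0.264
```

Call:
servo_tool --increments "0 0 0 0 0.7; 0 0 0 0 0.7; 0 0 0 0 0.7; 0 0 0 0 0.7; 0 0 0 0 0.7"

```text
time_s: 26.48
eef_pos: [0.5391, -0.0865, 0.1242]
eef_rot: [-0.0, 0.999, -0.041, -0.0]
wrist_force: [0.2, 0.4, -0.3]
opening: 0.698
```

Call:
servo_tool --increments "0 0 -2 0 0.7; 0 0 -4 0 0.7; 0 0 -5 0 0.7; 0 0 -3 0 0.7; 0 0 0 0 0.7; 0 0 0 0 0.7"

```text
time_s: 27.22
eef_pos: [0.5386, -0.0862, 0.2632]
eef_rot: [-0.0, 0.999, -0.041, -0.001]
wrist_force: [-0.3, 0.2, 0.2]
opening: 0.699
```

Run:
```python
from h import *
st()
im,d=ctrl.camera('scene'); cv2.imwrite('pics/s8.png',cv2.resize(im[120:260,170:370],None,fx=4,fy=4)[:,:,::-1])
o=ctrl.get_obs(); im,d=ctrl.camera("wrist"); cv2.imwrite("pics/w8.png",im[:,:,::-1]); np.save("pics/w8_o.npy",np.r_[o["eef_pos"],o["eef_rot"]])
```

```text
t 27.23 r mm 50.43 deg 23.1 rad 0.404 tan F -0.3 rad F 0.02 Fz 0.2 z 0.2632 op 0.699
```

View pics/s8.png

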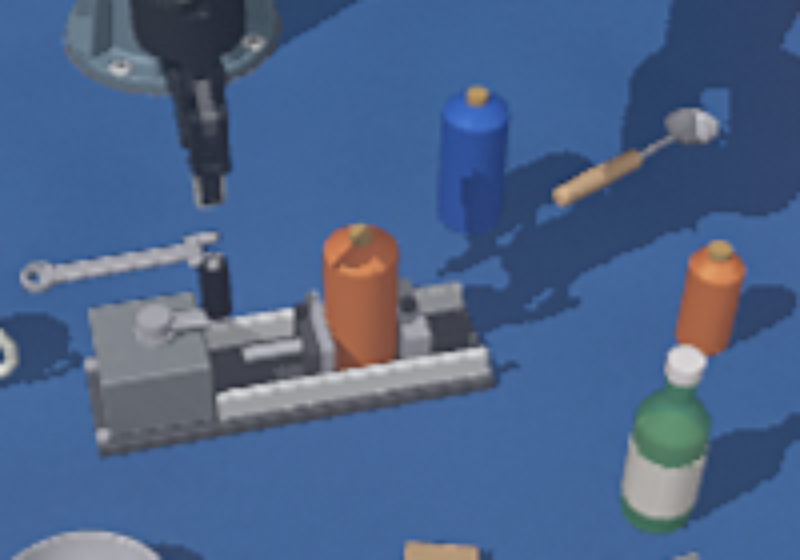

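View pics/w8.png

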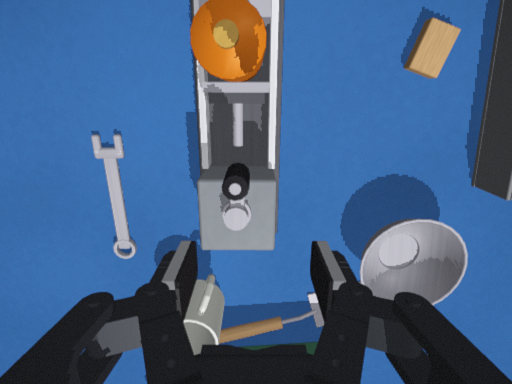

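The gripper is clear, and the cylinder is upright against the backstop. In the wrist view the grip's top is at (235,188) and the hub at (236,215). I'll measure how far the crank sprang back.

Run:
```python
from h import *
s=np.load("pics/w8_o.npy"); c=cam("wrist",dict(eef_pos=s[:3],eef_rot=s[3:]))
for k,(u,v,z) in dict(grip=(235,187.5,.146),hub=(236,215,.104),valve=(226,34,.152)).items():
    p=ray(c,u,v,z)[:2]-H; print(k,p@AX,p@NY, np.arctan2(-p@NY,p@AX))
```

```text
grip 0.05084657263157418 -0.0036294072261769707 0.0712587263220739
hub 0.007457425584644355 -0.001317710891887268 0.1748925657721109
valve 0.1672563225403411 0.000271121356021796 -0.0016209917474953215
```

Run:
```python
from h import *
o=ctrl.get_obs(); im,d=ctrl.camera("wrist"); a=cv2.imread("pics/w8.png")[:,:,::-1]
print("grip area mean diff",np.abs(im[150:235,190:280].astype(int)-a[150:235,190:280]).mean())
print(ctrl.hand_in())
```

```text
grip area mean diff 1.8782135076252724
the job is handed in; nothing more can be done
None
```

I stood the larger cylinder on the bed, let go of it, and wound the crank clockwise by its grip without letting go. I stopped once it tightened and handed the job in at about 27 s; no verdict is reported.

- **Winding:** I went from about 0.43 to 19.24 rad, mostly at about 2 rad/s or less. The load along the grip's circle rose from about 2.2 N (free) to about 7 N, so roughly 4.5–5 N above free. That is at the upper end of snug and below forced.
- **After letting go:** the crank sprang back to about 18.9 rad. By the spring rate given, I estimate that leaves 30–40 N on the jaw; I had no direct reading of it. A second picture taken just before handing in showed the crank not moving.
- **Cylinder:** the last pictures show it upright against the backstop, at cradle x of about 167 mm and within 1 mm of the middle line. The gripper was clear, with the wrist force near zero. I did not move any of the other objects.
- **Disagreements:** the scene camera placed things about 4 mm lower in x than the top and wrist cameras, so I used those two. My first crank-axis estimate was about 1.7 mm off, and I corrected it during the first turn from the sideways forces on the grip. Load readings taken while the arm was stopped were unclear because of friction, so I judged the tightening only from readings taken while moving.

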